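# Start a timed spin on the bench centrifuge

## Robot

A 6-joint arm with a two-finger parallel gripper is mounted at the origin on a cart in front of the work surface, level with it; the furniture and walls round the work are solid. World frame = base frame: x ahead of the robot, y to its left, z up, the work surface at z = 0. Lengths are in m, angles in rad, forces in N, time in s.
With the tool pointing down it reaches from about 0.35 to 0.85 m from the base axis. Payload 8.1 kg.
Tool frame: the origin (TCP) lies on the mounting face of the last link; the fingertips stand 186 mm ahead of it and the grasp point (between the pads) lies 167 mm ahead of it (robot.finger_overhang is the distance from the TCP to the fingertips, in m); z points along the fingers, y is the line along which they close (so a half turn about z gives the same grasp; the last joint's range is limited). The gripper opens to 93 mm and grips with 3 to 60 N. Pads are 15 mm wide; open, the fingers measure 128 mm over their backs; the gripper's body (75 mm by 188 mm) begins 65 mm behind the grasp point.
Start: joints at [-1.314, 0.13, 1.488, -0, 1.523, -0.085], TCP at [0.201, -0.565, 0.405] pointing down, gripper open.
Joint ranges: [-2.96, 2.96], [-0.89, 2.26], [0.02, 2.5], [-1.34, 4.48], [0, 2.73], [-2.66, 2.66]. Speed limits (rad/s): [2.39, 2.39, 2.79, 3.14, 3.14, 3.14].

## Interface

Orientations are given as a rotation vector (axis times angle).
In Python, from plant import readout, read_camera, get_calibration, job, robot gives the robot as it stands.
- The arm moves only by the shell command python3 -m handwheel 'ROWS' [FORCE]. ROWS is JSON, a list of rows, each a list of 5 numbers: the shift along the world's x, y, z in cm, then the turn about the world's z in rad, then the closure, from 0 (fully open) to 1 (shut). In form: [[tx, ty, tz, spin, gripper], ...]. A call has 1 to 10 rows; each row shifts and turns the commanded pose from where the row before left it; what a row does not reach is not made up. A row lasts 1/8 s, in which the tool goes at most 62.5 mm and 10.7 degrees, less where a joint would pass 70% of its speed; a pose out of reach is approached as far as the arm can. A call is refused whole if a number of a shift passes 6.25 or a number of a turn 0.188, either way. A call with a gripper value outside its range is refused whole. The fingers move at their own pace and stop on an object; FORCE is the grip in N (left out, the last holds). Time passes only in rows, so rows that do not move let the fingers close. It gives the time, the measured TCP pose, the force, the opening and the grip force at its end, in the units of the state.
- readout.read_state(): the state, without advancing time (a new reading comes with each control period).
- read_camera(name): name is "scene" or "top" or "wrist"; returns the picture (480x640x3 uint8, red, green, blue); there is no depth.
- get_calibration(name): a dict with "fovy" (degrees; the focal length in pixels is half the picture's height over the tangent of half this angle, whatever the lens; pixels are square), "cx", "cy" (the principal point, pixels), "dist_coeffs" ([k1, k2, p1, p2, k3] as OpenCV has them; the pictures are not rectified), "pose" (4x4, takes a point from camera to world coordinates). Camera axes: x right, y down, z forward; pixel columns grow to the right and rows downward; lengths in m; the calibration is good to about 2 mm. A picture is of the moment at which its call begins: read the wrist's pose just before it. get_calibration takes no time and is no camera call; for the wrist camera it gives the pose at the moment of the call.
- job.close_job(): hands the job in; it is judged then, once.
The state is a dict: "t": time; "q": joint angles; "dq": joint speeds; "joint_torque": joint torques, N m; "tool_pos": TCP position; "orientation": TCP orientation; "force": force on the tool from outside, world axes, zero at the start; "wrist_torque": the same for the moment, N m; "opening": finger opening in m; "gripper_force": force on a finger pad.
Only numpy, scipy, OpenCV 4.12 (cv2) and the standard library are available. Lean on these libraries where they do the work, as an engineer would, in place of code of your own. Each camera call takes 0.05 s, during which the arm holds its last target. There are 200 camera calls.

## Task

The tubes are loaded: start a timed spin on the white bench centrifuge, touching lightly with the fingertips only and gripping nothing. Push its lid down until it is fully shut, then tap the left-hand rocker switch (mains) over so that its far end is down, then the rocker beside it (timed run) the same way, and last tap the round start key at the right-hand end well in, let it spring back and take the hand away. Do not press the square lid-release key, and leave the things standing round the machine where they are.

Things in the scene. Friction and masses are not known exactly. Their poses are not given: they have to be found in the camera images.
- centrifuge: White bench centrifuge, 270 mm deep (its x), 200 mm wide (its y), fixed to the table. Origin: centre of its underside, on the table; x points to its back (away from the robot at yaw 0), y to its left, z up. Rotor bowl under the lid at the back, top deck 88 mm high; in front a sloping console with, from left (+y) to right: two black rockers, a square key, a round key, centres 44 mm apart.
- console (a point): Middle of the console face, 90 mm in front of the machine's origin, 62.5 mm high; z square to the face, outwards. The face is 96 mm deep and rises to the back at 0.26 rad (50 mm high in front, 75 mm at the back). The four controls are centred 12 mm before this point, at y = 66, 22, -22 and -66 mm.
- lid (a joint): Lid angle in rad: 0 fully shut, starts standing open at 0.95 to 1.3. It turns about a level line along the machine's y at the back of the deck (point lid_hinge). Stiff hinge: it stays where it is left; under 2 N at the lip moves it. Dark grey disc 156 mm across with a clear dome 22 mm higher, top of the dome 126 mm above the table when shut.
- lid_hinge (a point): Middle of the lid's hinge line, 122 mm behind the machine's origin and 96 mm above the table; turns with the lid: x from lip to hinge, y to the left (along the hinge), z out of the lid's outer face.
- lid_lip (a point): Place to push: middle of the outer face of the lid's front lip, a flat black tab 60 mm wide (y), 32 mm long (x), 10 mm thick; 168 mm from the hinge line along the lid and 12.5 mm out from it, 108 mm above the table when shut. Axes as lid_hinge: z is the face's outward normal. The edge is 16 mm beyond. The lip is sprung: from 2 N it sinks into the lid, 6 mm at 14 N.
- mains (a joint): Left-hand rocker switch (mains), rad: 0 off with its near end down, 0.38 on with its far end down. Stays where it is left; 2 to 3 N at the far end tips it. Once over, the switch gives up to 4 mm on its rubber seal (4 to 14 N).
- mains_far (a point): Middle of the face of the mains rocker's far half, 16 mm from its pivot: the place to tap. Black paddle 42 mm long (x) by 22 mm wide with a shallow V face. This point is about 6 mm higher when off than when on, when it is about 8 mm proud of the console.
- timed (a joint): Second rocker switch from the left (timed run), rad: 0 off with its near end down, 0.38 on with its far end down. As mains.
- timed_far (a point): The same point on the timed-run rocker: the place to tap.
- start (a joint): Round start key at the right-hand end, m: 0 out, 0.006 fully in (square to the console, so down and slightly back); it counts as pressed at 0.003. Springs back; 1 N to start it, 4 N at 0.003, 7 N fully in.
- start_top (a point): Middle of the top of the round start key, 23 mm across, 9.5 mm proud of the console. z is square to the console face, outwards.
- release (a joint): Square lid-release key between the rockers and the start key, m: 0 out, 0.006 fully in. Not to be pressed.
- release_top (a point): Middle of the top of the square key, 21 mm wide, 9 mm proud of the console.
- vial_near: Small capped vial, 28 mm wide, 62 mm high, standing beside the machine's right side. Bystander.
- vial_far: The other capped vial, same size, beside the machine's right side. Bystander.
- petri: Petri dish 61 mm wide, 16 mm high, right of the machine's front. Bystander.
- beaker: Plastic beaker 71 mm wide, 78 mm high, left of the machine. Bystander.
- rack: Blue tube rack 50x150x80 mm with tubes, on the left of the table. Bystander.
- tape: Roll of tape 100 mm wide, 25 mm high, lying flat on the left. Bystander.
- pen: Marker pen 132 mm long, lying on the right. Bystander.
- tweezers: Forceps 132 mm long, lying on the right. Bystander.

How it is judged:
On the way, in this order (a step that is already met when the one before it is completed fails the run):
1. the lid is fully shut (value of joint lid below 0.035 rad), for 0.2 s.
2. the mains rocker is over, far end down (value of joint mains above 0.31 rad), for 0.1 s.
3. the timed-run rocker is over, far end down (value of joint timed above 0.31 rad), for 0.1 s.
4. the start key is pressed in (value of joint start above 0.003 m), for 0.05 s.
At the end, for the whole second after the job is handed in: The lid is shut (under 0.035 rad, 6 mm at the lip), both rockers are over with the far end down (over 0.31 of 0.38 rad), the start key has been pressed in (over 3 of 6 mm) and has sprung back out (under 1 mm) (value of joint lid below 0.035 rad and value of joint each of mains, timed above 0.31 rad and value of joint each of start, release below 0.001 m); the robot touches nothing.
It fails at once if the mains was switched on with the lid open over the rotor (value of joint mains above 0.2 rad and value of joint lid above 0.08 rad).
It fails at once if start was pressed before the lid was shut and both rockers were over (value of joint start above 0.002 m and (value of joint lid above 0.08 rad or value of joint any of mains, timed below 0.2 rad)).
It fails at once if the square lid-release key was pressed (value of joint release above 0.002 m).
It fails at once if the machine was pressed hard instead of lightly (over 25 N) (contact force between any of the fingers, the arm and centrifuge above 25 N).
It fails at once if a thing standing round the machine was moved or lifted (distance of any of vial_near, vial_far, petri, beaker, rack, tape, pen, tweezers from where it was at the start of the episode above 0.02 m).
It also fails if it takes over 51 s, if anything falls off the work surface, if the arm or the gripper's body presses on something with over 40 N, if the wrist force passes 120 N, or if a joint passes its speed limit or range.

## Working session

There is one attempt and no reset: what is moved stays moved. The work goes in short steps, Python scripts to look and compute and a shell command to move; the robot and the scene stay as the last step left them, time stands still between calls to the robot, and variables do not carry over. Pictures are saved under pics/ and viewed, at most 10 in all, crops included, and the job is handed in when it is done.

```bash
mkdir -p pics; ls; python3 - <<'E'
from plant import readout, read_camera, get_calibration
import cv2
s=readout.read_state();print(s)
for n in("scene","top"):
    c=get_calibration(n);print(n,c)
    cv2.imwrite(f"pics/{n}0.png",read_camera(n)[:,:,::-1])
E
```

```text
pics
{'t': 0.0, 'q': array([-1.31440306e+00,  1.31154792e-01,  1.48926965e+00, -3.77984882e-05,
        1.52302908e+00, -8.53992812e-02]), 'dq': array([ 1.40415134e-03,  1.97302378e-04,  4.59735294e-04, -2.55014486e-04,
       -1.39249083e-04, -3.88696352e-05]), 'joint_torque': array([ 1.21551402e-03, -5.59845042e+01, -4.91755807e+01,  7.67524447e-02,
        3.53056414e-02, -1.49559373e-04]), 'tool_pos': array([ 0.20106097, -0.56506088,  0.40369625]), 'orientation': array([-3.09400386e+00, -5.33965029e-01,  3.08511819e-04]), 'force': array([-0.18922847,  0.40760952,  0.2281154 ]), 'wrist_torque': array([ 0.04972525, -0.01613108, -0.04989637]), 'gripper_force': 0.0, 'opening': 0.0928338205530802}
scene {'fovy': 43.419734352224765, 'cx': 315.6259434815916, 'cy': 239.44192469158, 'dist_coeffs': array([-0.16973516,  0.        ,  0.        ,  0.        ,  0.        ]), 'pose': array([[ 0.90117391, -0.32326192,  0.28876863,  0.05862385],
       [-0.43318883, -0.69511795,  0.57372335, -1.04086822],
       [ 0.01526534, -0.64211585, -0.76645561,  1.440622  ],
       [ 0.        ,  0.        ,  0.        ,  1.        ]])}
top {'fovy': 50.674927799628215, 'cx': 316.78013295211264, 'cy': 232.80447291993875, 'dist_coeffs': array([-0.0042314,  0.       ,  0.       ,  0.       ,  0.       ]), 'pose': array([[ 0.01886855, -0.98587693,  0.16640508,  0.33839201],
       [-0.99982029, -0.01829984,  0.00495041, -0.03264335],
       [-0.00183531, -0.16646858, -0.98604505,  1.32787127],
       [ 0.        ,  0.        ,  0.        ,  1.        ]])}
```

View pics/scene0.png

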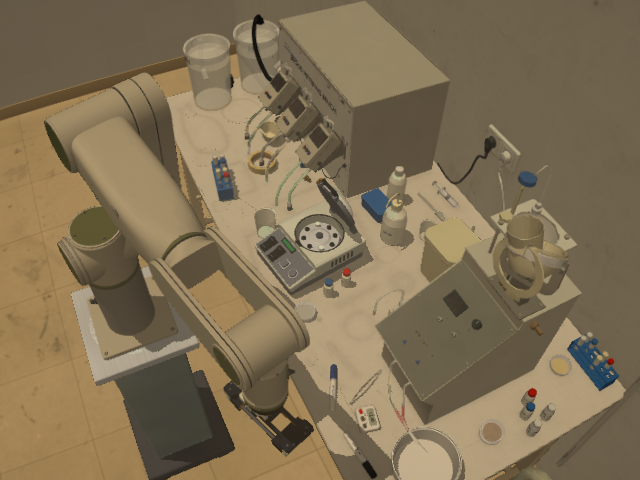

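View pics/top0.png

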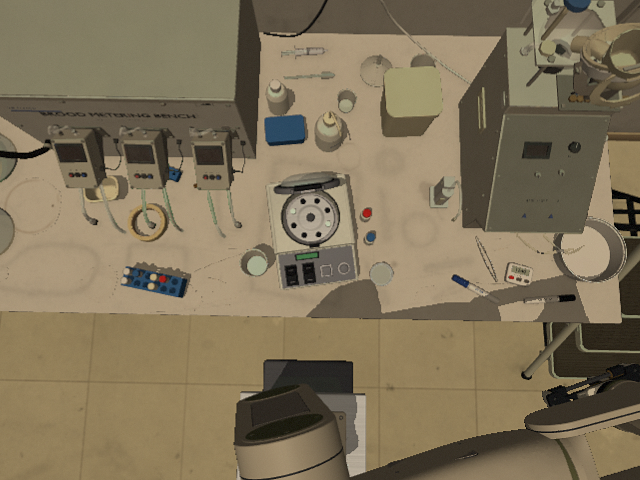

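The machine is at about (312,235) in top and (310,240) in scene, with its lid standing open at the back. I'll enlarge both crops to pick points.

```bash
python3 - <<'E'
import cv2,numpy as np
a=cv2.imread("pics/top0.png")[165:295,260:360];b=cv2.imread("pics/scene0.png")[170:300,250:375]
r=lambda i,s:cv2.resize(i,None,fx=s,fy=s,interpolation=cv2.INTER_CUBIC)
cv2.imwrite("pics/c1.png",np.hstack([r(a,3.5),r(b,3.5)]))
E
```

```text
(no output)
```

View pics/c1.png

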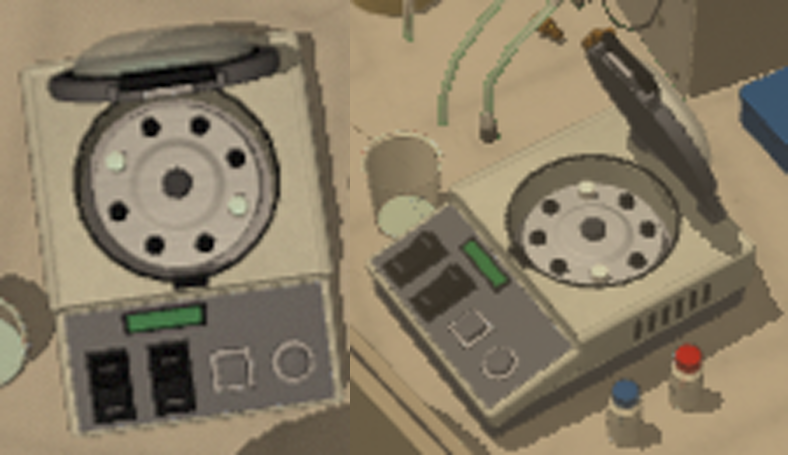

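Left is top, right is scene. The controls, mains to start, are at (110,386), (171,379), (232,370), (293,362) in the left crop and at (415,257), (443,290), (470,328), (501,362) in the right. The lid stands up with its lip at about (178,75) left and (598,45) right.

```bash
cat > h.py <<'E'
import numpy as np,cv2
from scipy.optimize import least_squares
from plant import get_calibration
def proj(n,P,c=None):
    c=c or get_calibration(n);f=240/np.tan(np.radians(c["fovy"])/2)
    T=np.linalg.inv(c["pose"]);K=np.array([[f,0,c["cx"]],[0,f,c["cy"]],[0,0,1]])
    return cv2.projectPoints(np.atleast_2d(P).astype(float),cv2.Rodrigues(T[:3,:3])[0],T[:3,3],K,c["dist_coeffs"])[0][:,0]
def con(x,y,z): # console coords->machine
    c,s=np.cos(.26),np.sin(.26); return [-.09+x*c-z*s,y,.0625+x*s+z*c]
def world(M,p):
    c,s=np.cos(p[2]),np.sin(p[2]);M=np.atleast_2d(M)
    return M@np.array([[c,-s,0],[s,c,0],[0,0,1]]).T+[p[0],p[1],p[3]]
def lip(a,d=.168,h=.0125,y=0): # hinge-frame
    return [.122-d*np.cos(a)+h*np.sin(a)*1,y,.096+d*np.sin(a)+h*np.cos(a)]
E
python3 - <<'E'
from h import *
M=[con(-.012,y,.009) for y in(.066,.022,-.022,-.066)]+[con(.048,.1,0),con(.048,-.1,0),con(-.048,.1,0),con(-.048,-.1,0)]
t=np.array([(110,386),(171,379),(232,370),(293,362),(60,305),(330,275),(75,433),(338,400)])/3.5+[260,165]
s=(np.array([(415,257),(443,290),(470,328),(501,362),(452,192),(578,350),(370,262),(490,415)])-[350,0])/3.5+[250,170]
def r(p):
    W=world(M,p);return np.r_[proj("top",W)-t,proj("scene",W)-s].ravel()
o=least_squares(r,[.5,0,0,0],loss="soft_l1");print(o.x);print(o.fun.reshape(-1,2).round(1).tolist())
p=o.x.copy()
for a in(.95,1.05,1.15,1.25):
    W=world([lip(a,.184,.0075),lip(a,.184,.0025)],p)
    print(a,((proj("top",W)-[260,165])*3.5).round().tolist(),((proj("scene",W)-[250,170])*3.5+[350,0]).round().tolist())
for k,y in zip(("mains","timed","rel","start"),(.066,.022,-.022,-.066)):
    print(k,world([con(-.012+.016*(y>0),y,.0095 if y<0 else .014)],p).round(4))
E
```

```text
[ 0.55665625 -0.01564487  0.1433658  -0.00391769]
[[0.0, -0.5], [0.1, -0.7], [0.2, -0.3], [0.2, -0.2], [-2.1, 0.1], [0.0, -1.1], [-1.5, 1.1], [2.1, 0.7], [0.0, -0.1], [-0.2, 0.1], [0.0, -0.7], [-0.6, -0.2], [0.7, 1.3], [1.7, 0.5], [-2.0, -0.5], [-0.6, 1.6]]
0.95 [[177.0, 147.0], [178.0, 155.0]] [[585.0, 96.0], [580.0, 101.0]]
1.05 [[174.0, 119.0], [175.0, 127.0]] [[602.0, 80.0], [597.0, 84.0]]
1.15 [[170.0, 90.0], [171.0, 98.0]] [[620.0, 65.0], [615.0, 69.0]]
1.25 [[167.0, 61.0], [168.0, 69.0]] [[638.0, 51.0], [633.0, 54.0]]
mains [[0.4584 0.0369 0.0731]]
timed [[ 0.4647 -0.0067  0.0731]]
rel [[ 0.4568 -0.0523  0.0647]]
start [[ 0.4631 -0.0958  0.0647]]
```

```bash
python3 -m handwheel '[[1.8,5.1,1.3,-0.02,1],[1.8,5.1,1.3,-0.02,1],[1.8,5.1,1.3,-0.02,1],[1.8,5.1,1.3,-0.02,1],[1.8,5.1,1.3,-0.02,1],[1.8,5.1,1.3,-0.02,1],[1.8,5.1,1.3,-0.02,1],[1.8,5.1,1.3,-0.02,1],[1.8,5.1,1.3,-0.02,1],[1.8,5.1,1.3,-0.02,1]]' 5
python3 -m handwheel '[[0,0,0,0,1],[0,0,0,0,1]]'
python3 - <<'E'
from plant import readout, read_camera, get_calibration
import cv2,numpy as np
s=readout.read_state();print(s["t"],s["q"],s["tool_pos"],s["orientation"],s["opening"])
c=get_calibration("wrist");np.save("w1.npy",c,allow_pickle=True);print(c)
cv2.imwrite("pics/w1.png",read_camera("wrist")[:,:,::-1])
E
```

```text
t: 1.35
tool_pos: [0.3812, -0.0535, 0.535]
orientation: [3.134, 0.221, 0.0]
force: [0.4, -0.4, -0.6]
opening: 0.001
gripper_force: 0.0
t: 1.6
tool_pos: [0.3811, -0.0553, 0.5343]
orientation: [3.133, 0.225, -0.001]
force: [0.6, 0.0, -1.3]
opening: 0.0006
gripper_force: 0.0
1.6 [-2.77363847e-01 -4.76513813e-01  1.79307621e+00 -4.59678082e-04
  1.82570760e+00  1.15012145e+00] [ 0.38108334 -0.05534923  0.53428748] [ 3.13335767e+00  2.24725132e-01 -1.23872219e-03] 0.0005885069154325123
{'fovy': 62.31664178418963, 'cx': 318.4575008054554, 'cy': 241.65659781239992, 'dist_coeffs': array([-0.07136061,  0.        ,  0.        ,  0.        ,  0.        ]), 'pose': array([[ 1.43699052e-01, -9.49444655e-01, -2.79115441e-01,
         4.57805113e-01],
       [-9.89621376e-01, -1.37961731e-01, -4.02006619e-02,
        -4.36843947e-02],
       [-3.38945701e-04,  2.81995404e-01, -9.59415696e-01,
         5.14233420e-01],
       [ 0.00000000e+00,  0.00000000e+00,  0.00000000e+00,
         1.00000000e+00]])}
```

View pics/w1.png

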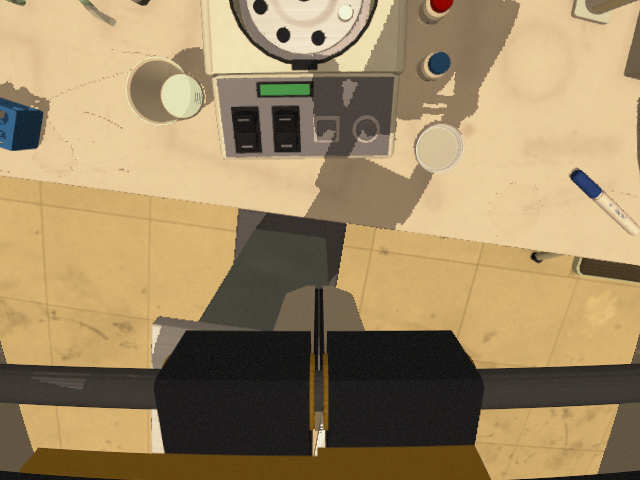

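Wrist view: mains at (247,130), timed at (286,129), release at (327,128), start at (366,129), with the tool aligned with the machine's yaw. I'll move forward for a second view that includes the lid.

```bash
python3 -m handwheel '[[5,0.8,0.7,0,1],[5,0.8,0.7,0,1],[5,0.8,0.6,0,1],[0,0,0,0,1],[0,0,0,0,1]]'
python3 - <<'E'
from plant import readout, read_camera, get_calibration
import cv2,numpy as np
s=readout.read_state();print(s["t"],s["q"],s["tool_pos"],s["orientation"])
c=get_calibration("wrist");np.save("w2.npy",c,allow_pickle=True)
cv2.imwrite("pics/w2.png",read_camera("wrist")[:,:,::-1])
E
```

```text
t: 2.28
tool_pos: [0.5308, -0.0329, 0.554]
orientation: [-3.134, -0.219, 0.003]
force: [0.4, 0.1, 1.3]
opening: 0.0007
gripper_force: 0.0
2.275 [-1.58205517e-01 -6.49556989e-02  1.41891612e+00 -3.42441682e-04
  1.78949490e+00  1.27295235e+00] [ 0.5308242  -0.03290433  0.55396631] [-3.13385014e+00 -2.19042742e-01  2.96876937e-03]
```

View pics/w2.png

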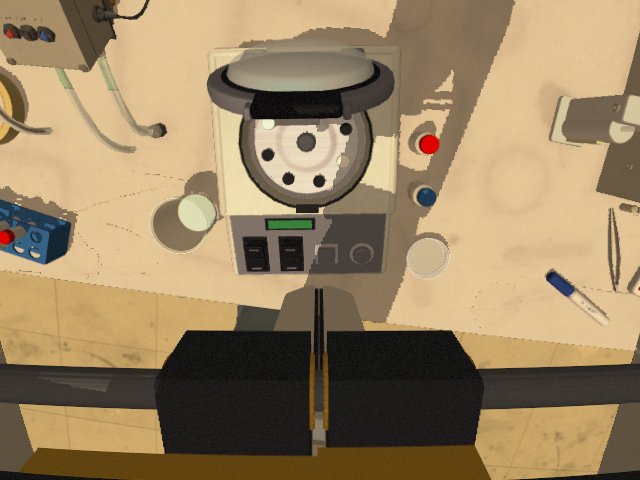

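Second view: lid lip tab spans (249–343, 92–119). Controls at (255,254), (291,254), (326,254), (361,253). Next is a joint fit.

```bash
python3 - <<'E'
from h import *
C=[con(-.012,y,.009) for y in(.066,.022,-.022,-.066)]
t=np.array([(110,386),(171,379),(232,370),(293,362)])/3.5+[260,165]
s=(np.array([(415,257),(443,290),(470,328),(501,362)])-[350,0])/3.5+[250,170]
w1=np.array([(247,130),(286,129),(327,128.5),(366,129)]);w2=np.array([(255,254),(291,254),(326,254),(361,253)])
c1=np.load("w1.npy",allow_pickle=True).item();c2=np.load("w2.npy",allow_pickle=True).item()
V=[("top",t,None),("scene",s,None),("w1",w1,c1),("w2",w2,c2)]
for sel in(V,V[2:]):
  for zf in(1,0):
    r=lambda p:np.r_[tuple(proj(n,world(C,np.r_[p[:3],p[3]*zf]),c)-q for n,q,c in sel)].ravel()
    o=least_squares(r,[.55,0,.1,0]);p=o.x*[1,1,1,zf];print(p.round(4),np.abs(o.fun).max().round(1))
    if sel is V and zf==0: P=p; print(o.fun.reshape(-1,4,2).mean(1).round(1))
for a in(.95,1.05,1.15,1.25,1.3):
    W=world([lip(a,d,h,y) for d,h in((.152,.0125),(.184,.0125),(.184,.0025),(.152,.0025)) for y in(.03,-.03)],P)
    print(a,proj("w2",W,c2).round().tolist(), world([lip(a)],P).round(3))
for k,y in zip(("mains","timed","rel","start"),(.066,.022,-.022,-.066)):
    print(k,world([con(-.012+.016*(y>0),y,.0095 if y<0 else .014)],P).round(4))
print("lipshut",world([lip(0)],P))
E
```

```text
[ 0.5554 -0.015   0.1508 -0.0049] 0.8
[ 0.5558 -0.0152  0.1507  0.    ] 1.4
[[ 0.3 -0.3]
 [-0.4 -0.9]
 [-0.2 -0.6]
 [ 0.5  1. ]]
[ 0.5551 -0.015   0.1508 -0.006 ] 0.9
[ 0.5559 -0.0151  0.1509  0.    ] 1.4
0.95 [[260.0, 135.0], [340.0, 134.0], [256.0, 163.0], [342.0, 162.0], [258.0, 174.0], [342.0, 173.0], [262.0, 146.0], [340.0, 145.0]] [[ 0.59 -0.01  0.24]]
1.05 [[258.0, 116.0], [341.0, 115.0], [253.0, 140.0], [343.0, 139.0], [255.0, 153.0], [342.0, 152.0], [260.0, 128.0], [340.0, 127.0]] [[ 0.605 -0.008  0.248]]
1.15 [[256.0, 95.0], [341.0, 94.0], [250.0, 113.0], [344.0, 112.0], [252.0, 128.0], [343.0, 127.0], [257.0, 109.0], [341.0, 108.0]] [[ 0.62  -0.005  0.254]]
1.25 [[254.0, 73.0], [342.0, 71.0], [247.0, 84.0], [344.0, 82.0], [249.0, 100.0], [344.0, 99.0], [255.0, 88.0], [341.0, 86.0]] [[ 0.636 -0.003  0.259]]
1.3 [[253.0, 61.0], [342.0, 60.0], [246.0, 68.0], [345.0, 66.0], [247.0, 85.0], [344.0, 83.0], [254.0, 76.0], [342.0, 75.0]] [[ 0.644 -0.002  0.261]]
mains [[0.4572 0.0366 0.0771]]
timed [[ 0.4638 -0.0069  0.0771]]
rel [[ 0.4563 -0.0526  0.0686]]
start [[ 0.4629 -0.0961  0.0686]]
lipshut [[ 0.5103544  -0.02210765  0.1085    ]]
```

```bash
python3 - <<'E'
from h import *
P=[.5558,-.0152,.1507,0]
l=lip(1.17);pts=[[l[0]+.055,0,.33],[l[0]+.055,0,l[2]],[l[0]+.0175,0,l[2]]]
for a in np.linspace(1.17,0,19): q=lip(a);pts.append([q[0]+.0075*min(1,a/.5),0,q[2]])
W=world(pts,P);W[:,2]+=.186
print(W[:4].round(4));D=np.diff(np.vstack([[.5308,-.0329,.554],W]),axis=0)*100
for w,d in zip(W,D):print(w.round(3),d.round(2))
E
```

```text
[[ 0.6774  0.0033  0.516 ]
 [ 0.6774  0.0033  0.4416]
 [ 0.6403 -0.0024  0.4416]
 [ 0.6304 -0.0039  0.4416]]
[0.677 0.003 0.516] [14.66  3.62 -3.8 ]
[0.677 0.003 0.442] [ 0.    0.   -7.44]
[ 0.64  -0.002  0.442] [-3.71 -0.56  0.  ]
[ 0.63  -0.004  0.442] [-0.99 -0.15  0.  ]
[ 0.62  -0.005  0.438] [-1.01 -0.15 -0.38]
[ 0.61  -0.007  0.433] [-0.99 -0.15 -0.45]
[ 0.601 -0.008  0.428] [-0.96 -0.15 -0.51]
[ 0.592 -0.01   0.422] [-0.92 -0.14 -0.58]
[ 0.583 -0.011  0.416] [-0.88 -0.13 -0.64]
[ 0.574 -0.012  0.409] [-0.84 -0.13 -0.69]
[ 0.567 -0.014  0.402] [-0.79 -0.12 -0.75]
[ 0.559 -0.015  0.394] [-0.74 -0.11 -0.8 ]
[ 0.552 -0.016  0.385] [-0.69 -0.1  -0.84]
[ 0.546 -0.017  0.376] [-0.63 -0.1  -0.89]
[ 0.539 -0.018  0.367] [-0.64 -0.1  -0.93]
[ 0.533 -0.019  0.357] [-0.61 -0.09 -0.96]
[ 0.528 -0.019  0.347] [-0.55 -0.08 -0.99]
[ 0.523 -0.02   0.337] [-0.48 -0.07 -1.02]
[ 0.519 -0.021  0.327] [-0.42 -0.06 -1.05]
[ 0.515 -0.021  0.316] [-0.35 -0.05 -1.06]
[ 0.512 -0.022  0.305] [-0.28 -0.04 -1.08]
[ 0.51  -0.022  0.294] [-0.21 -0.03 -1.09]
```

```bash
python3 -m handwheel '[[5,1.2,0,0,1],[5,1.2,0,0,1],[4.7,1.2,0,0,1],[0,0,-3.8,0,1],[0,0,-3.7,0,1],[0,0,-3.7,0,1],[0,0,0,0,1]]'
python3 - <<'E'
from plant import readout, read_camera
import cv2
print(readout.read_state()["q"])
cv2.imwrite("pics/s1.png",cv2.resize(read_camera("scene")[120:320,220:420,::-1],(600,600)))
E
```

```text
t: 3.2
tool_pos: [0.6765, 0.0038, 0.44]
orientation: [-3.133, -0.221, 0.009]
force: [-0.2, 0.3, -0.3]
opening: 0.0009
gripper_force: 0.0
[-7.01130397e-02  3.31087278e-01  1.19314869e+00 -1.11792186e-04
  1.62296592e+00  1.36000227e+00]
```

View pics/s1.png

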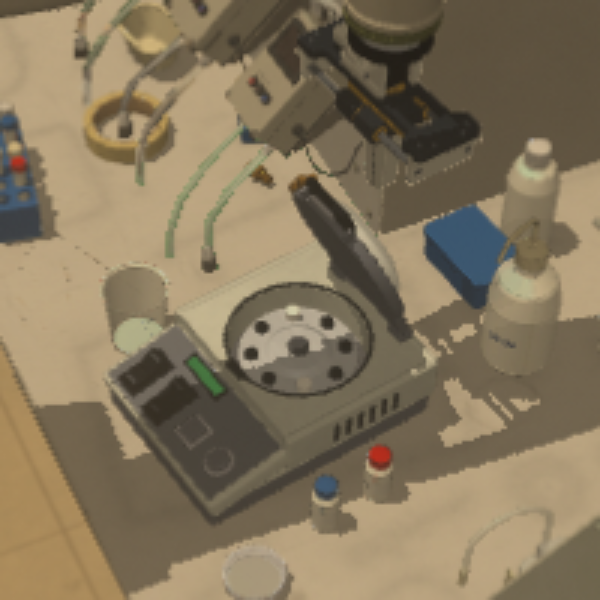

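The gripper is behind the open lid with the fingers down at about (370,190), clear of everything. I'll sweep the lid along its arc.

```bash
python3 -m handwheel '[[-1.9,-0.3,0,0,1],[-1.8,-0.3,0,0,1],[-1,-0.15,0,0,1],[-1,-0.15,-0.4,0,1],[-1,-0.15,-0.45,0,1],[-1,-0.15,-0.5,0,1],[-0.9,-0.15,-0.6,0,1]]'
python3 -m handwheel '[[-0.9,-0.15,-0.65,0,1],[-0.85,-0.15,-0.7,0,1],[-0.8,-0.1,-0.75,0,1],[-0.75,-0.1,-0.8,0,1],[-0.7,-0.1,-0.85,0,1],[-0.65,-0.1,-0.9,0,1],[-0.65,-0.1,-0.95,0,1]]'
```

```text
t: 4.12
tool_pos: [0.5915, -0.0089, 0.4226]
orientation: [-3.134, -0.223, 0.001]
force: [0.2, 0.2, 0.2]
opening: 0.0006
gripper_force: 0.3
t: 5.0
tool_pos: [0.5387, -0.0168, 0.3666]
orientation: [-3.134, -0.223, -0.0]
force: [-0.1, -0.0, 0.7]
opening: 0.0005
gripper_force: 0.2
```

```bash
python3 -m handwheel '[[-0.6,-0.1,-0.95,0,1],[-0.55,-0.1,-1,0,1],[-0.5,-0.05,-1,0,1],[-0.4,-0.05,-1.05,0,1],[-0.35,-0.05,-1.05,0,1],[-0.3,-0.05,-0.8,0,1],[0,0,0,0,1]]'
python3 - <<'E'
from plant import readout, read_camera, get_calibration
import cv2
cv2.imwrite("pics/w3.png",read_camera("wrist")[:,:,::-1]);print(readout.read_state()["force"])
E
```

```text
t: 5.88
tool_pos: [0.5117, -0.0208, 0.3078]
orientation: [-3.133, -0.222, 0.003]
force: [-0.3, -0.1, 0.6]
opening: 0.0006
gripper_force: 0.0
[0.53501565 0.31214265 0.40156741]
```

View pics/w3.png

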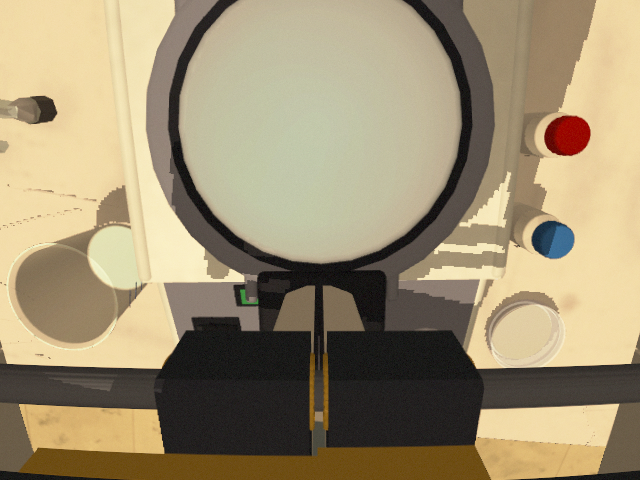

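The lid has followed and the fingertips sit on the lip tab at (320,300). Now pressing down in small steps.

```bash
for i in 1; do python3 -m handwheel '[[0,0,-0.4,0,1],[0,0,-0.4,0,1],[0,0,-0.3,0,1],[0,0,0,0,1],[0,0,0,0,1]]';  done
python3 -m handwheel '[[0,0,-0.2,0,1],[0,0,0,0,1],[0,0,0,0,1]]'; python3 -m handwheel '[[0,0,-0.2,0,1],[0,0,0,0,1],[0,0,0,0,1]]'
```

```text
t: 6.55
tool_pos: [0.5122, -0.0208, 0.2978]
orientation: [-3.134, -0.223, 0.0]
force: [1.3, -0.6, 0.1]
opening: 0.0003
gripper_force: 0.0
t: 6.92
tool_pos: [0.5121, -0.0208, 0.2957]
orientation: [-3.134, -0.223, -0.0]
force: [-0.0, -1.1, -0.7]
opening: 0.0006
gripper_force: 0.0
t: 7.3
tool_pos: [0.5122, -0.0208, 0.2941]
orientation: [3.134, 0.223, 0.001]
force: [-0.8, 0.7, 3.8]
opening: 0.0004
gripper_force: 1.7
```

```bash
python3 -m handwheel '[[0,0,-0.2,0,1],[0,0,0,0,1],[0,0,0,0,1]]'; python3 -m handwheel '[[0,0,-0.1,0,1],[0,0,0,0,1],[0,0,0,0,1]]'
```

```text
t: 7.68
tool_pos: [0.5123, -0.0208, 0.2922]
orientation: [3.134, 0.223, 0.001]
force: [-3.4, 0.4, 7.3]
opening: 0.0006
gripper_force: 3.4
t: 8.05
tool_pos: [0.5123, -0.0208, 0.2914]
orientation: [3.134, 0.223, 0.001]
force: [-2.2, -0.3, 8.6]
opening: 0.0003
gripper_force: 4.1
```

The lid is on its stop: the force is climbing at the lip spring's rate. Lift off and go above mains.

```bash
python3 -m handwheel '[[0,0,2,0,1],[0,0,2.2,0,1],[-2.7,2.8,0,0,1],[-2.8,2.9,0,0,1],[0,0,-2.5,0,1],[0,0,-2.5,0,1],[0,0,0,0,1]]'
python3 - <<'E'
from plant import readout, read_camera, get_calibration
import cv2
cv2.imwrite("pics/w4.png",read_camera("wrist")[:,:,::-1]);print(readout.read_state()["force"])
E
```

```text
t: 8.93
tool_pos: [0.4559, 0.0363, 0.2804]
orientation: [-3.133, -0.223, 0.007]
force: [0.2, -0.4, -0.3]
opening: 0.0005
gripper_force: 0.0
[ 0.0041959  -0.13668718 -0.28590803]
```

View pics/w4.png

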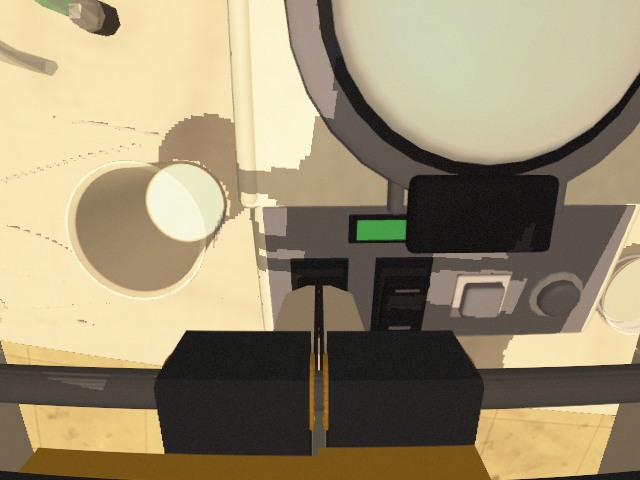

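The fingertips are over the far half of the mains rocker (320,290), and both lid and lip are shut. Tap in steps.

```bash
python3 -m handwheel '[[0.1,0,-0.6,0,1],[0,0,-0.6,0,1],[0,0,0,0,1],[0,0,0,0,1]]'; python3 -m handwheel '[[0,0,-0.3,0,1],[0,0,0,0,1],[0,0,0,0,1]]';python3 -m handwheel '[[0,0,-0.3,0,1],[0,0,0,0,1],[0,0,0,0,1]]'
```

```text
t: 9.48
tool_pos: [0.4582, 0.0362, 0.2709]
orientation: [-3.134, -0.222, -0.0]
force: [-0.4, -0.5, -0.1]
opening: -0.0
gripper_force: 0.0
t: 9.85
tool_pos: [0.4581, 0.0362, 0.2677]
orientation: [-3.134, -0.223, 0.0]
force: [0.0, -0.5, 0.2]
opening: 0.0004
gripper_force: 0.0
t: 10.22
tool_pos: [0.4584, 0.0362, 0.265]
orientation: [3.134, 0.223, 0.001]
force: [2.7, 0.0, 1.8]
opening: 0.0007
gripper_force: 1.1
```

```bash
for k in 1; do python3 -m handwheel '[[0,0,-0.3,0,1],[0,0,0,0,1],[0,0,0,0,1]]';python3 -m handwheel '[[0,0,-0.2,0,1],[0,0,0,0,1],[0,0,0,0,1]]';python3 -m handwheel '[[0,0,-0.2,0,1],[0,0,0,0,1],[0,0,0,0,1]]'; done
```

```text
t: 10.6
tool_pos: [0.4581, 0.0362, 0.2616]
orientation: [3.134, 0.223, -0.0]
force: [3.3, 0.6, 2.3]
opening: 0.0005
gripper_force: 1.2
t: 10.98
tool_pos: [0.4579, 0.0362, 0.2594]
orientation: [-3.134, -0.223, 0.001]
force: [1.7, 0.3, 0.9]
opening: 0.0006
gripper_force: 0.7
t: 11.35
tool_pos: [0.4582, 0.0362, 0.258]
orientation: [-3.134, -0.223, -0.0]
force: [-1.0, 1.9, 5.1]
opening: 0.0005
gripper_force: 3.0
```

```bash
python3 -m handwheel '[[0,0,-0.15,0,1],[0,0,0,0,1],[0,0,0,0,1]]'; python3 -m handwheel '[[0,0,1.5,0,1],[0,0,1,0,1],[0.3,-2.2,0,0,1],[0.4,-2.15,0,0,1],[0,0,-0.6,0,1],[0,0,0,0,1]]'; python3 -m handwheel '[[0,0,-0.6,0,1],[0,0,-0.3,0,1],[0,0,-0.3,0,1],[0,0,-0.3,0,1],[0,0,0,0,1],[0,0,0,0,1]]'; python3 -m handwheel '[[0,0,-0.2,0,1],[0,0,0,0,1],[0,0,0,0,1]]'
```

```text
t: 11.72
tool_pos: [0.4584, 0.0363, 0.2569]
orientation: [-3.134, -0.223, -0.001]
force: [-0.4, 0.6, 7.5]
opening: 0.0005
gripper_force: 4.2
t: 12.48
tool_pos: [0.4646, -0.0069, 0.2745]
orientation: [-3.133, -0.222, 0.003]
force: [-0.7, -0.5, -0.3]
opening: 0.0004
gripper_force: 0.0
t: 13.22
tool_pos: [0.4651, -0.0073, 0.2602]
orientation: [3.134, 0.222, -0.0]
force: [2.3, -0.1, 2.6]
opening: 0.0001
gripper_force: 0.9
t: 13.6
tool_pos: [0.4653, -0.0073, 0.2586]
orientation: [3.134, 0.222, 0.001]
force: [0.5, -0.0, 5.3]
opening: 0.0005
gripper_force: 2.5
```

```bash
python3 -m handwheel '[[0,0,-0.15,0,1],[0,0,0,0,1],[0,0,0,0,1]]'; python3 -m handwheel '[[0,0,1.5,0,1],[0,0,2.5,0,1],[0,-4.4,0,0,1],[-0.2,-4.5,0,0,1],[0,0,-1.5,0,1],[0,0,0,0,1],[0,0,0,0,1]]'
python3 - <<'E'
from plant import readout, read_camera, get_calibration
import cv2
cv2.imwrite("pics/w5.png",read_camera("wrist")[:,:,::-1]);print(readout.read_state()["force"])
E
```

```text
t: 13.98
tool_pos: [0.4655, -0.0073, 0.2575]
orientation: [3.134, 0.222, 0.002]
force: [0.7, 0.3, 7.6]
opening: 0.0004
gripper_force: 3.7
t: 14.85
tool_pos: [0.4629, -0.0954, 0.2815]
orientation: [-3.133, -0.224, 0.002]
force: [-0.1, 0.8, 1.2]
opening: 0.0002
gripper_force: 0.0
[-1.04654198 -0.6791159   0.55241876]
```

View pics/w5.png

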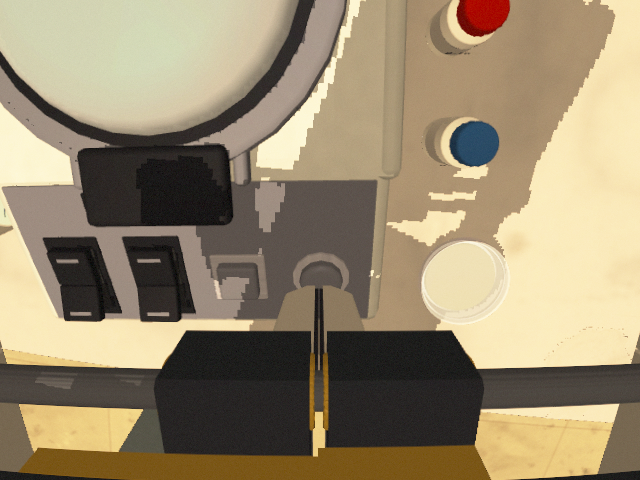

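Both rockers are tipped over identically, and the fingertips are centred on the round key (320,280). Press it.

```bash
python3 -m handwheel '[[0,0,-1.2,0,1],[0,0,-0.8,0,1],[0,0,-0.2,0,1],[0,0,0,0,1],[0,0,0,0,1]]'; python3 -m handwheel '[[0,0,-0.3,0,1],[0,0,0,0,1],[0,0,0,0,1]]'; python3 -m handwheel '[[0,0,-0.2,0,1],[0,0,0,0,1],[0,0,0,0,1]]'
```

```text
t: 15.52
tool_pos: [0.4633, -0.0964, 0.26]
orientation: [3.134, 0.222, 0.001]
force: [0.3, -0.1, -0.0]
opening: 0.0006
gripper_force: 0.0
t: 15.9
tool_pos: [0.4631, -0.0963, 0.2567]
orientation: [-3.134, -0.222, 0.0]
force: [-0.2, -0.3, -1.2]
opening: 0.0008
gripper_force: 0.0
t: 16.27
tool_pos: [0.4633, -0.0963, 0.255]
orientation: [3.134, 0.223, 0.001]
force: [0.8, -0.1, 2.6]
opening: 0.001
gripper_force: 1.3
```

```bash
python3 -m handwheel '[[0,0,-0.25,0,1],[0,0,0,0,1],[0,0,0,0,1]]'; python3 -m handwheel '[[0,0,-0.15,0,1],[0,0,0,0,1],[0,0,0,0,1]]'
```

```text
t: 16.65
tool_pos: [0.4637, -0.0963, 0.2528]
orientation: [3.133, 0.223, 0.003]
force: [1.9, 1.9, 5.1]
opening: 0.0005
gripper_force: 2.6
t: 17.02
tool_pos: [0.4638, -0.0963, 0.2516]
orientation: [3.133, 0.223, 0.004]
force: [1.9, 2.7, 6.3]
opening: 0.0004
gripper_force: 3.3
```

```bash
python3 -m handwheel '[[0,0,-0.1,0,1],[0,0,0,0,1],[0,0,0,0,1]]'; python3 -m handwheel '[[0,0,1.5,0,1],[0,0,4,0,1],[0,0,5,0,1],[0,0,5,0,1],[-2,0,0,0,1],[0,0,0,0,1],[0,0,0,0,1]]'
python3 - <<'E'
from plant import readout, read_camera, get_calibration
import cv2
cv2.imwrite("pics/w6.png",read_camera("wrist")[:,:,::-1]);print(readout.read_state()["force"])
E
```

```text
t: 17.4
tool_pos: [0.4639, -0.0962, 0.2511]
orientation: [3.133, 0.223, 0.004]
force: [0.4, 3.7, 10.8]
opening: 0.0003
gripper_force: 5.7
t: 18.27
tool_pos: [0.443, -0.0963, 0.4039]
orientation: [-3.133, -0.222, 0.002]
force: [0.0, -0.3, 0.0]
opening: 0.0007
gripper_force: 0.0
[-0.64846857  0.28579238  1.0847132 ]
```

View pics/w6.png

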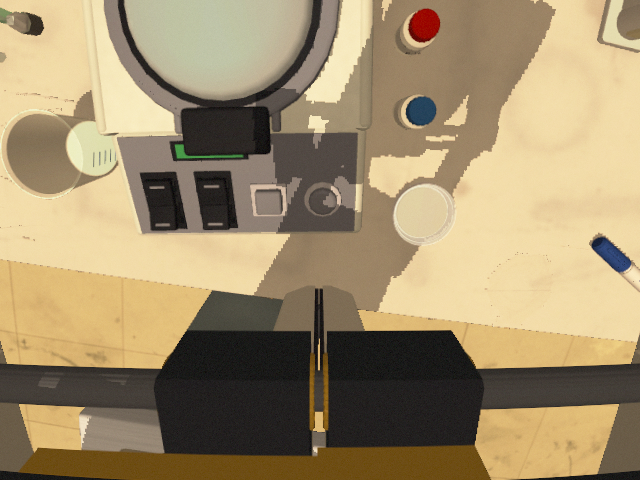

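The lid is shut, both rockers are over, the start key (323,200) is back out after hitting its stop (about 11 N), the bystanders are in place and the hand is clear. Handing in.

```bash
python3 -c "
from plant import job
print(job.close_job())"
```

```text
the job is handed in; nothing more can be done
None
```

I shut the lid, tipped the mains and then the timed-run rocker over, pressed the start key fully in and let it spring back, took the hand clear, and handed the job in at about 18 s; no verdict came back.

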